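# Level the film-copying board

### The arm

A 6-joint arm with a two-finger parallel gripper is mounted at the origin on the work surface. World frame = base frame: x ahead of the robot, y to its left, z up, the work surface at z = 0. Lengths are in m, angles in rad, forces in N, time in s.
With the tool pointing down it reaches from about 0.35 to 0.975 m from the base axis. Payload 4.9 kg.
Tool frame: the origin (TCP) lies at the very end of the fingers, on their centre line; the grasp point (between the pads) lies 19 mm behind it (ctrl.grip_point_offset is the distance from the TCP to the grasp point, in m); z points along the fingers, y is the line along which they close (so a half turn about z gives the same grasp; the last joint's range is limited). The gripper opens to 85 mm and grips with 20 to 120 N. Pads are 22 mm wide; open, the fingers measure 114 mm over their backs; the gripper's body (76 mm by 85 mm) begins 54 mm behind the grasp point. The pads swing forward as they close: fully open they stand 13 mm farther back than shut.
Start: joints at [1.181, 0.053, 1.613, -0, 1.476, -0.119], TCP at [0.167, 0.602, 0.231] pointing down, gripper open.
Joint ranges: [-3.01, 3.01], [-1.01, 2.22], [0.06, 2.58], [-1.02, 4.17], [0.09, 2.62], [-3.14, 3.14]. Speed limits (rad/s): [2.57, 2.57, 3.14, 3.14, 3.14, 3.14].

### API

Orientations are given as a rotation vector (axis times angle).
In Python, from station import ctrl gives the robot as it stands.
- The arm moves only by the tool send_rows, never from a script. Its argument "rows" is a list of rows, each a list of 3 entries, a list of its own where there are three numbers: the finger opening in cm, from 0 to 8.54, then the shift along the tool's x, y, z in cm, then the turn about the tool's z in degrees. A call has 1 to 10 rows; each row shifts and turns the commanded pose from where the row before left it, along the tool's axes as they then stand; what a row does not reach is not made up. A row lasts 1/8 s, in which the tool goes at most 62.5 mm and 10.7 degrees, less where a joint would pass 70% of its speed; a pose out of reach is approached as far as the arm can. A call with a gripper value outside its range is refused whole. The fingers move at their own pace and stop on an object; "newtons" is the grip in N (left out, the last holds). Time passes only in rows, so rows that do not move let the fingers close. It gives the time, the measured TCP pose, the force, the opening and the grip force at its end, in the units of the state.
- ctrl.get_obs(): the state, without advancing time (a new reading comes with each control period).
- ctrl.get_image(name): name is "side" or "top" or "wrist"; returns a dict with "frame" (480x640x3 uint8, red, green, blue), "range_z" (480x640 float32, m along the optical axis (not along the pixel's ray), 0 where there is no reading), "fx", "fy", "cx", "cy" (pixels), "cam_to_world" (4x4, takes a point from camera to world coordinates). Camera axes: x right, y down, z forward; pixel columns grow to the right and rows downward; lengths in m; the calibration is good to about 2 mm. The wrist camera is an equidistant fisheye: a pixel r from the principal point sees the ray r / f radians off the axis. A picture is of the moment at which its call begins.
- ctrl.finish_job(): hands the job in; it is judged then, once.
The state is a dict: "t": time; "q": joint angles; "dq": joint speeds; "effort": joint torques, N m; "tool_pos": TCP position; "tool_rot": TCP orientation; "contact_force": force on the tool from outside, world axes, zero at the start; "wrist_torque": the same for the moment, N m; "opening": finger opening in m; "grip_force": force on a finger pad.
Only numpy, scipy, OpenCV 4.12 (cv2) and the standard library are available. Lean on these libraries where they do the work, as an engineer would, in place of code of your own. Each camera call takes 0.05 s, during which the arm holds its last target. There are 200 camera calls.

### The job

Level the film-copying board: set the pocket level on its lit window, lengthways along the board, let go of it, and turn the foot knob until the bubble stands between the two lines, then take your hand off the knob. Finish by pressing the level down on the window at its bare middle with about a kilogram's push, bubble still between the lines, and stay there pressing, without letting go, so that the lock nut can be nipped up. Leave everything else on the ledge and the riser where it is.

Things in the scene. Friction and masses are not known exactly. Their poses are not given: they have to be found in the camera images.
- level_mid (a point): Pocket level: aluminium I-beam 150 long, 22 wide, 36 mm high, black end caps, 0.15 to 0.25 kg, upright on the ledge at the start, turned any way round. Point: its centre, 18 mm above its underside. x along the length, y across, z up. Its top is bare and flat from 15 mm on the -x side of the middle to 65 mm on the +x side. On the board it may lie either way round.
- vial_mid (a point): Middle of the level's horizontal vial, seen through a 44 x 12 mm window in the level's top, 40 mm from the level's middle towards its -x end, 5 mm below its top. Two black lines 18 mm apart cross the window; the bubble is 12 mm long. (The plumb vial, in the side near the +x end, is not used.)
- bubble (a joint): Distance in m of the bubble from the vial's middle, growing towards the level's +x end, -0.014 to 0.014. It runs to the higher end, 2 mm for each milliradian of slope, and takes about 1.5 s to settle. Between the lines means within 0.003 either way.
- panel_mid (a point): Film-copying board: plywood, 190 wide, 300 long, 18 mm thick, top face about 40 mm above the ledge. Point: middle of its white lit window (120 across, 180 mm along, flush), on the top face. y runs along the board, away from the foot knob; x across; z up. Its two rear feet are 80 mm off at +y, the levelling foot 140 mm off at -y. Guide rails 4 mm high, 79 to 87 mm either side.
- knob_mid (a point): Levelling foot's black fluted knob, round, 40 mm across and 24 mm tall, on a stud above the board's end. Point: the knob's centre on its upright axis, half-way up: 24 mm above the board's top face, 12 mm below the knob's top. It turns with the knob.
- foot_knob (a joint): Turn of the foot knob in rad, 0 to 7, growing clockwise seen from above. Clockwise raises the knob's end of the board, 2.2 milliradians a radian (4.3 mm of bubble a radian). That end starts low, 1.3 to 3.1 rad short of level; the reading at which the board is level differs every time. Drag 0.12 N m; it stays where it is left.
- battery_mid (a point): Bystander: the black camera battery, 38 x 54 x 20 mm, on the ledge; this point is its centre.
- loupe_mid (a point): Bystander: the black loupe, 48 mm across and 46 mm tall, on the ledge; this point is its centre.
- film_can_mid (a point): Bystander: the film can, 33 mm across and 52 mm tall, on the ledge; this point is its centre.
- lens_cap_mid (a point): Bystander: the lens cap, 66 mm across and 9 mm tall, on the ledge; this point is its centre.
- film_holder_mid (a point): Bystander: the black film holder, 70 x 150 x 14 mm, on the ledge; this point is its centre.
There are look-alikes about, which are no part of the job. Of the things that look like the part that bears level_mid, take the one that is farthest to the robot's right at the start.

How it is judged:
By the outcome, as a careful person would: the job done as asked, in the order asked, and still so for the second after the job is handed in, while the arm keeps its last pose, push and grip.
It also fails if it takes over 72 s, if anything falls off the work surface, if the arm or the gripper's body presses on something with over 40 N, if the wrist force passes 120 N, or if a joint passes its speed limit or range.

## Working session

There is one attempt and no reset: what is moved stays moved. The work goes in short steps, Python scripts to look and compute and a tool call to move; the robot and the scene stay as the last step left them, time stands still between calls to the robot, and variables do not carry over. Pictures are saved under pics/ and viewed, at most 10 in all, crops included, and the job is handed in when it is done.

Besides the shell and the picture viewer there is one more tool, called as name(argument=value, ...) on one line, values as JSON. send_rows: Moves the arm, as the interface text tells. Its arguments: {"type":"object","properties":{"rows":{"type":"array","items":{"type":"array"}},"newtons":{"type":"number"}},"required":["rows"]}

```bash
ls; mkdir -p pics; python3 - <<'E'
from station import ctrl
import cv2,numpy as np
for n in("top","side"):
    d=ctrl.get_image(n); cv2.imwrite(f"pics/{n}0.png",d["frame"][...,::-1]); np.savez(f"{n}0.npz",**d)
    print(n,d["fx"],d["cx"],d["cy"],np.round(d["cam_to_world"],3).tolist())
o=ctrl.get_obs();print(o,ctrl.grip_point_offset)
E
```

```text
pics
top 466.04946574571056 312.9330390698525 241.55710548829265 [[0.009, -0.981, 0.194, 0.328], [-1.0, -0.011, -0.009, 0.001], [0.011, -0.194, -0.981, 1.244], [0.0, 0.0, 0.0, 1.0]]
side 441.3769329666242 317.32498672356115 241.60267554360217 [[0.944, -0.217, 0.249, 0.291], [-0.331, -0.603, 0.726, -0.77], [-0.007, -0.767, -0.641, 0.768], [0.0, 0.0, 0.0, 1.0]]
{'t': 0.1, 'q': array([ 1.18100888e+00,  5.33393823e-02,  1.61415819e+00,  2.61173981e-06,
        1.47602314e+00, -1.18981695e-01]), 'dq': array([ 0.00193338, -0.00180818, -0.00453162,  0.00088376, -0.00376387,
       -0.00051092]), 'effort': array([ 1.18274302e-04, -3.94905460e+01, -3.71362031e+01, -9.49013088e-05,
        3.99417986e-03,  1.60332888e-05]), 'tool_pos': array([0.16696188, 0.60169394, 0.23015498]), 'tool_rot': array([-4.24016427e-01, -3.11235309e+00,  2.92964337e-03]), 'contact_force': array([-0.45376057, -0.57288837,  0.39766054]), 'wrist_torque': array([ 0.02518799,  0.07049732, -0.0010333 ]), 'grip_force': 0.0, 'opening': 0.08549388154831312} 0.0187
```

View pics/top0.png

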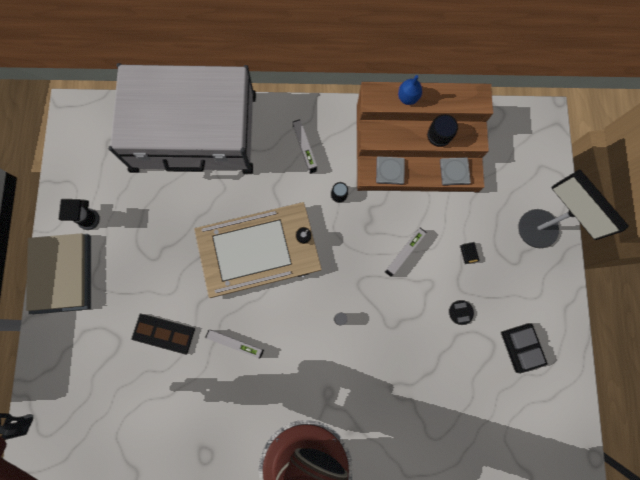

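View pics/side0.png

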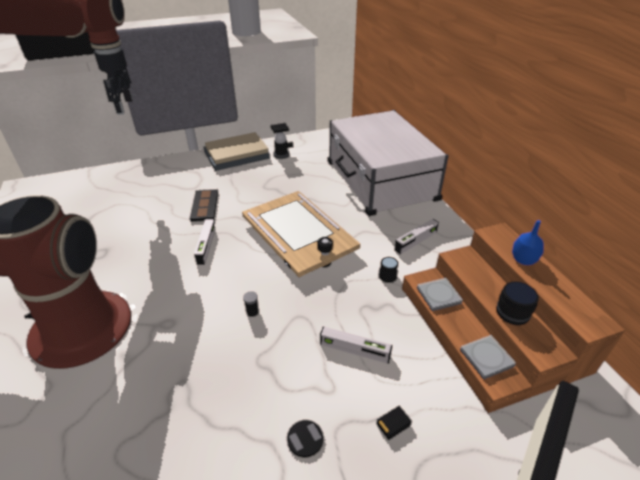

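Top view: the rightmost level is at about (407,252), with its vial near (419,239). The board is at about (258,250) and its knob at (304,235). The other two levels, at (305,147) and (235,343), are look-alikes.

```bash
cat > h.py <<'E'
import numpy as np,cv2
def cloud(d):
    z=d["range_z"].astype(float);v,u=np.mgrid[:480,:640]
    P=np.stack([(u-d["cx"])/d["fx"]*z,(v-d["cy"])/d["fy"]*z,z],-1)
    M=d["cam_to_world"];return P@M[:3,:3].T+M[:3,3]
def onplane(d,uv,h):
    M=d["cam_to_world"];uv=np.atleast_2d(uv).astype(float)
    r=np.c_[(uv[:,0]-d["cx"])/d["fx"],(uv[:,1]-d["cy"])/d["fy"],np.ones(len(uv))]@M[:3,:3].T
    return M[:3,3]+r*((h-M[2,3])/r[:,2])[:,None]
E
python3 - <<'E'
from h import *
d=np.load("top0.npz");W=cloud(d);f=d["frame"].astype(int)
def rect(name,x0,y0,x1,y1,m):
    k=np.zeros(m.shape,bool);k[y0:y1,x0:x1]=1
    p=W[m&k];c,s,a=cv2.minAreaRect(p[:,:2].astype(np.float32));print(name,len(p),np.round(c,4),np.round(s,4),round(a,1),"z",np.round(np.percentile(p[:,2],[5,50,95]),4))
Z=W[...,2];R,G,B=f[...,0],f[...,1],f[...,2]
rect("level",380,220,435,285,(Z>.025)&(Z<.06))
rect("green",380,220,435,285,(G>R+25)&(G>B+25))
rect("board",190,195,330,300,(Z>.03)&(Z<.05))
rect("white",205,210,295,285,(R>170)&(abs(R-B)<25)&(Z>.03)&(Z<.05))
rect("knob",290,220,320,250,(Z>.062))
s=np.load("side0.npz");cr=s["frame"][315:375,300:410,::-1];t=d["frame"][215:290,375:445,::-1]
cv2.imwrite("pics/crop.png",np.hstack([cv2.resize(cr,(500,400)),cv2.resize(t,(300,400))]))
E
```

```text
level 475 [ 0.5449 -0.2556] [0.0222 0.15  ] 51.4 z [0.0289 0.0349 0.0394]
green 2 [ 0.576  -0.2832] [0.031 0.   ] 141.8 z [0.0311 0.0317 0.0323]
board 7936 [0.5433 0.1368] [0.1979 0.3001] 14.9 z [0.0358 0.04   0.0444]Traceback (most recent call last):
  File "<stdin>", line 10, in <module>
  File "<stdin>", line 5, in rect
    return _quantile_unchecked(
        a, q, axis, out, overwrite_input, method, keepdims, weights)
    return _ureduce(a,
                    func=_quantile_ureduce_func,
    ...<5 lines>...
                    overwrite_input=overwrite_input,
                    method=method)
    r = func(a, **kwargs)
    result = _quantile(arr,
                       quantiles=q,
    ...<2 lines>...
                       out=out,
                       weights=wgt)
    slices_having_nans = np.isnan(arr[-1, ...])
                                  ~~~^^^^^^^^^
IndexError: index -1 is out of bounds for axis 0 with size 0
```

```bash
python3 - <<'E'
from h import *
d=np.load("top0.npz");W=cloud(d);f=d["frame"].astype(int)
def rect(name,x0,y0,x1,y1,m):
    k=np.zeros(m.shape,bool);k[y0:y1,x0:x1]=1
    p=W[m&k]
    if not len(p): print(name,0);return
    c,s,a=cv2.minAreaRect(p[:,:2].astype(np.float32));print(name,len(p),np.round(c,4),np.round(s,4),round(a,1),"z",np.round(np.percentile(p[:,2],[5,50,95]),4))
Z=W[...,2];R,G,B=f[...,0],f[...,1],f[...,2]
print(f[250,250],f[238,420],f[235,304],Z[235,304])
k=[[y,x] for y in range(215,285) for x in range(205,298)]
rect("white",205,210,298,285,(B>R-12)&(R>150)&(Z>.03)&(Z<.05))
rect("knob",290,220,320,250,(Z>.055))
rect("green",380,220,435,285,(G>R+12)&(G>B+20))
s=np.load("side0.npz");cr=s["frame"][315:375,300:410,::-1];t=d["frame"][215:290,375:445,::-1]
cv2.imwrite("pics/crop.png",np.hstack([cv2.resize(cr,(500,400)),cv2.resize(t,(300,400))]))
E
```

```text
[168 168 165] [135 132 131] [136 136 139] 0.07244583992390585
white 2989 [0.5427 0.1512] [0.172  0.1764] 14.6 z [0.0364 0.0402 0.0442]
knob 218 [0.463  0.0187] [0.0389 0.2695] 89.2 z [0.0659 0.0745 0.0792]
green 29 [ 0.577  -0.2839] [0.0078 0.0405] 51.2 z [0.0261 0.031  0.0332]
```

View pics/crop.png

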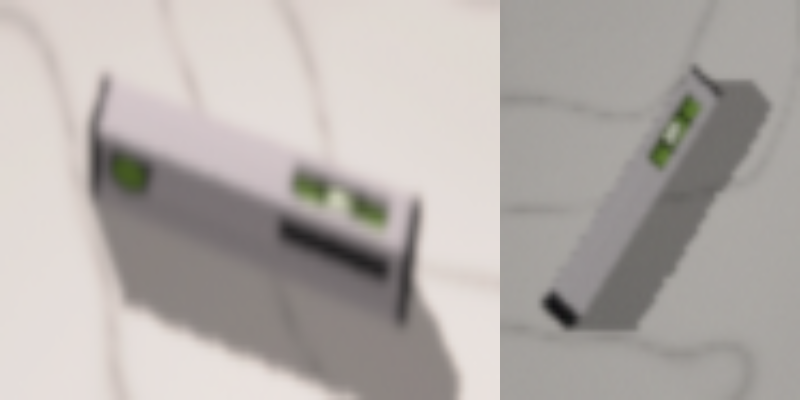

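The crop confirms it: the top vial is at the far-right end, which is the -x end, and the plumb vial is at the other. I'll start towards the level.

send_rows(rows=[[5, [-3.3, -4, 0], 0], [5, [-3.3, -4, 0], 0], [5, [-3.3, -4, 0], 0], [5, [-3.3, -4, 0], 0], [5, [-3.3, -4, 0], 0], [5, [-3.3, -4, 0], 0], [5, [-3.3, -4, 0], 0], [5, [-3.3, -4, 0], 0], [5, [-3.3, -4, 0], 0], [5, [-3.3, -4, 0], 0]], newtons=40)

```text
t: 1.35
tool_pos: [0.3783, 0.1269, 0.231]
tool_rot: [0.424, 3.113, 0.0]
contact_force: [0.5, -0.1, -0.3]
opening: 0.05
grip_force: 0.0
```

send_rows(rows=[[5, [-3.3, -4, 0], 0], [5, [-3.3, -4, 0], 0], [5, [-3.3, -4, 0], 0], [5, [-3.3, -4, 0], 0], [5, [-3.3, -4, 0], 0], [5, [-3.3, -4, 0], 0], [5, [-3.3, -4, 0], 0], [5, [-3.3, -4, 0], 7.5], [5, [0, 0, 0], 7.5], [5, [0, 0, 0], 8]])

```text
t: 2.6
tool_pos: [0.5467, -0.2511, 0.2302]
tool_rot: [-1.044, -2.961, -0.001]
contact_force: [-0.7, 0.6, 0.4]
opening: 0.0499
grip_force: 0.0
```

```bash
cat >> h.py <<'E'
from scipy.spatial.transform import Rotation as Ro
def todo(o,x,y,z,yaw=None):
    """shift in tool axes (cm) and turn (deg) to bring TCP to x,y,z, tool y-axis at yaw deg (mod 180)"""
    R=Ro.from_rotvec(o["tool_rot"]).as_matrix();s=R.T@(np.array([x,y,z])-o["tool_pos"])*100
    a=np.degrees(np.arctan2(R[1,1],R[0,1]));t=None if yaw is None else (a-yaw+90)%180-90
    print("t",round(o["t"],2),"shift",np.round(s,2),"yaw",round(a,2),"turn",t,"tilt",np.round(R[:,2],4),"q",np.round(o["q"],3),"F",np.round(o["contact_force"],2))
def fish(d,uv,h):
    M=d["cam_to_world"];uv=np.atleast_2d(uv).astype(float);a=(uv-[d["cx"],d["cy"]])/d["fx"];r=np.linalg.norm(a,axis=1,keepdims=True)
    v=np.c_[a/np.maximum(r,1e-9)*np.sin(r),np.cos(r)]@M[:3,:3].T
    return M[:3,3]+v*((h-M[2,3])/v[:,2])[:,None]
E
python3 - <<'E'
from h import *
from station import ctrl
o=ctrl.get_obs();todo(o,.545,-.256,.1,51.4)
d=ctrl.get_image("wrist");np.savez("w1.npz",**d);cv2.imwrite("pics/w1.png",d["frame"][...,::-1])
print(d["fx"],d["cx"],d["cy"],np.round(d["cam_to_world"],3).tolist(),o["tool_pos"])
t=np.load("top0.npz");W=cloud(t);p=W[222:248,292:318].reshape(-1,3);p=p[(p[:,2]>.065)&(p[:,2]<.085)&(p[:,0]>.5)];c=cv2.minEnclosingCircle(p[:,:2].astype(np.float32));print("knob",c,p.mean(0))
E
```

```text
t 2.6 shift [-0.2  -0.49 13.02] yaw 51.16 turn -0.2430751848282 tilt [-0.0016  0.0011 -1.    ] q [-0.554 -0.     1.669  0.     1.475 -1.447] F [-0.69  0.64  0.39]
371.64829954431775 315.2142331359401 235.55846297129352 [[0.627, 0.745, 0.228, 0.489], [0.779, -0.599, -0.183, -0.205], [0.0, 0.292, -0.956, 0.373], [0.0, 0.0, 0.0, 1.0]] [ 0.54668349 -0.25108686  0.2301641 ]
knob ((0.5775664448738098, 0.016581611707806587), 0.02082638628780842) [0.57718697 0.01669785 0.07431889]
```

View pics/w1.png

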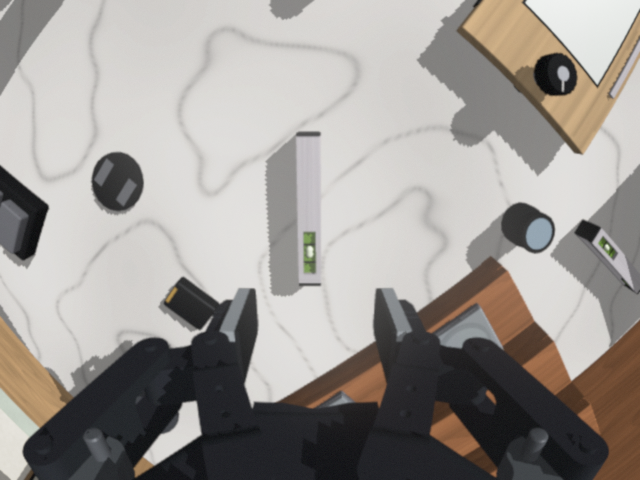

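The wrist image shows the level upright from (309,133) to (310,284), vial at (309,252) on the finger side. The knob is at about (556,75).

```bash
python3 - <<'E'
from h import *
from station import ctrl
d=np.load("w1.npz");e=fish(d,[[309,132],[310.5,285],[298,190],[320,190],[309,252]],.036);print(np.round(e,4))
c=e[:2].mean(0);v=e[0]-e[1];a=np.degrees(np.arctan2(v[1],v[0]));print(c,np.linalg.norm(v),a)
todo(ctrl.get_obs(),c[0],c[1],.010,a-90)
E
```

```text
[[ 0.4902 -0.2129  0.036 ]
 [ 0.6063 -0.3052  0.036 ]
 [ 0.5252 -0.2543  0.036 ]
 [ 0.5379 -0.2385  0.036 ]
 [ 0.5783 -0.2844  0.036 ]]
[ 0.54822864 -0.25908702  0.036     ] 0.14834216781992543 141.53202522053968
t 2.65 shift [-0.68 -0.54 22.03] yaw 51.02 turn -0.5136048910913473 tilt [-1.4e-03  9.0e-04 -1.0e+00] q [-5.540e-01 -1.000e-03  1.669e+00  0.000e+00  1.475e+00 -1.444e+00] F [ 0.22 -0.35 -0.13]
```

send_rows(rows=[[5, [-0.5, -0.5, 4], -0.4], [5, [0, 0, 5], 0], [5, [0, 0, 5], 0], [5, [0, 0, 4], 0], [5, [0, 0, 3], 0], [5, [0, 0, 1], 0], [0, [0, 0, 0], 0], [0, [0, 0, 0], 0], [0, [0, 0, 0], 0], [0, [0, 0, 0], 0]], newtons=40)

```text
t: 3.9
tool_pos: [0.5486, -0.258, 0.0128]
tool_rot: [1.025, 2.967, -0.001]
contact_force: [-0.4, 0.4, 2.3]
opening: 0.0214
grip_force: 42.4
```

send_rows(rows=[[0, [0, 0, 0], 0], [0, [0, 0, -2], 0], [0, [0, 0, -4], 0], [0, [0, 0, -4], 0]])

```text
t: 4.4
tool_pos: [0.5472, -0.2571, 0.1125]
tool_rot: [-1.025, -2.968, -0.0]
contact_force: [0.5, 0.5, -1.3]
opening: 0.0212
grip_force: 41.9
```

```bash
python3 - <<'E'
from h import *
from station import ctrl
o=ctrl.get_obs();print(o["opening"],o["grip_force"],o["tool_pos"])
d=ctrl.get_image("wrist");np.savez("w2.npz",**d);cv2.imwrite("pics/w2.png",d["frame"][...,::-1])
# board axes from top image: window corners
t=np.load("top0.npz");f=t["frame"].astype(int);R,G,B=f[...,0],f[...,1],f[...,2]
m=((R-B<14)&(R>140)).astype(np.uint8);k=np.zeros_like(m);k[218:284,208:296]=1
n,l,s,_=cv2.connectedComponentsWithStats(m*k);i=l[250,250];q=np.argwhere(l==i)[:,::-1]
p=onplane(t,q,.04);print("win",s[i],cv2.minAreaRect(p[:,:2].astype(np.float32)))
todo(o,.5433,.1512,.15,14.9)
E
```

```text
0.021190807786278836 41.850160360336304 [ 0.54718987 -0.25712649  0.11248109]
win [ 214  221   76   59 3036] ((0.542674720287323, 0.15118980407714844), (0.11877035349607468, 0.17861002683639526), 14.68478775024414)
t 4.4 shift [25.51 31.89 -3.73] yaw 51.88 turn 36.984591393409204 tilt [-9.e-04  6.e-04 -1.e+00] q [-0.562  0.106  1.762 -0.     1.275 -1.468] F [ 0.5   0.48 -1.29]
```

View pics/w2.png

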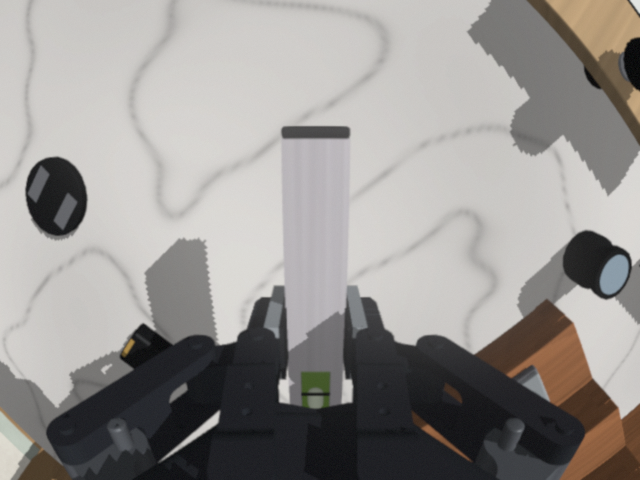

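The level is held squarely between the pads, with its vial on the body side. I'll turn it and carry it over the board.

send_rows(rows=[[0, [0, 0, -2], 9.3], [0, [0, 0, -2], 9.3], [0, [0, 0, 0], 9.3], [0, [0, 0, 0], 9.3], [0, [5, 1.2, 0], 0], [0, [5, 1.2, 0], 0], [0, [5, 1.2, 0], 0], [0, [5, 1.2, 0], 0], [0, [5, 1.2, 0], 0], [0, [5, 1.2, 0], 0]])

```text
t: 5.7
tool_pos: [0.5409, 0.0526, 0.1516]
tool_rot: [1.919, 2.487, 0.0]
contact_force: [0.8, -0.5, -1.7]
opening: 0.021
grip_force: 41.9
```

send_rows(rows=[[0, [5, 1.2, 0], 0], [0, [4, 1.2, 0], 0], [0, [0, 0, 0], 0], [0, [0, 0, 0], 0]])

```text
t: 6.2
tool_pos: [0.5415, 0.1438, 0.1513]
tool_rot: [1.919, 2.487, -0.001]
contact_force: [-0.7, -0.1, -1.0]
opening: 0.021
grip_force: 41.9
```

```bash
python3 - <<'E'
from h import *
from station import ctrl
o=ctrl.get_obs();todo(o,.5427,.1512,.053,14.7);print(o["tool_pos"],o["grip_force"])
d=ctrl.get_image("wrist");np.savez("w3.npz",**d);cv2.imwrite("pics/w3.png",d["frame"][...,::-1])
E
```

```text
t 6.2 shift [0.69 0.3  9.83] yaw 14.71 turn 0.0053057763641959355 tilt [-2.e-04 -5.e-04 -1.e+00] q [ 1.270e-01 -3.800e-02  1.841e+00 -1.000e-03  1.339e+00 -1.290e-01] F [-0.68 -0.12 -1.02]
[0.54151634 0.14383529 0.1513237 ] 41.88843905925751
```

View pics/w3.png

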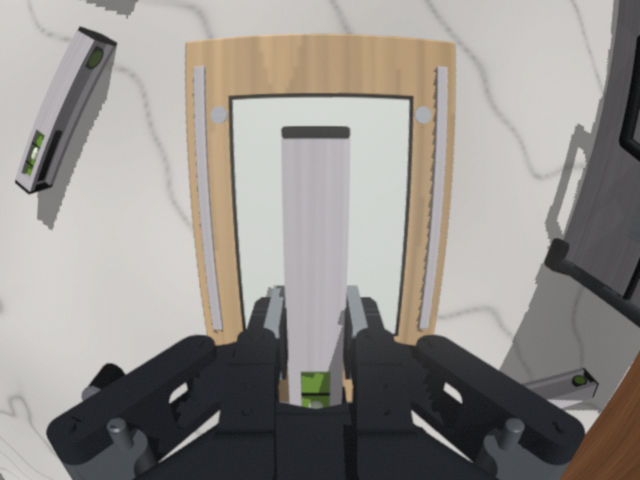

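It sits over the window, parallel to the rails. Lowering now.

send_rows(rows=[[0, [0.7, 0.3, 4], 0], [0, [0, 0, 3], 0], [0, [0, 0, 1.8], 0], [0, [0, 0, 0.5], 0], [0, [0, 0, 0.2], 0], [0, [0, 0, 0.1], 0], [0, [0, 0, 0], 0]])

```text
t: 7.12
tool_pos: [0.5435, 0.1518, 0.0563]
tool_rot: [1.919, 2.486, 0.002]
contact_force: [-0.3, 0.5, -1.4]
opening: 0.0212
grip_force: 41.9
```

send_rows(rows=[[0, [0, 0, 0.1], 0], [0, [0, 0, 0.1], 0], [0, [0, 0, 0], 0], [0, [0, 0, 0], 0]])

```text
t: 7.62
tool_pos: [0.5428, 0.1517, 0.0533]
tool_rot: [-1.919, -2.487, 0.0]
contact_force: [-0.7, 0.4, -1.8]
opening: 0.0213
grip_force: 41.9
```

send_rows(rows=[[0, [0, 0, 0.1], 0], [0, [0, 0, 0], 0]])

```text
t: 7.88
tool_pos: [0.5431, 0.1516, 0.0528]
tool_rot: [1.919, 2.487, 0.0]
contact_force: [-1.8, -0.5, 2.4]
opening: 0.0213
grip_force: 42.3
```

send_rows(rows=[[2.8, [0, 0, 0], 0], [5.4, [0, 0, 0], 0], [5.4, [0, 0, 0], 0], [5.4, [0, 0, -2], 0], [5.4, [0, 0, -5], 0], [5.4, [-5, 0, 0], 0], [5.4, [-5, 0, 0], 0], [5.4, [-4, 0, 0], 0], [5.4, [0, 0, 0], 0], [5.4, [0, 0, 0], 0]])

```text
t: 9.12
tool_pos: [0.5786, 0.0165, 0.1233]
tool_rot: [1.919, 2.486, 0.001]
contact_force: [-0.2, 1.0, -0.2]
opening: 0.0539
grip_force: 0.0
```

```bash
python3 - <<'E'
from h import *
from station import ctrl
o=ctrl.get_obs();todo(o,.5779,.0162,.052,14.7)
d=ctrl.get_image("wrist");np.savez("w4.npz",**d);cv2.imwrite("pics/w4.png",d["frame"][...,::-1])
E
```

```text
t 9.12 shift [-0.02 -0.08  7.13] yaw 14.67 turn -0.028023707946189802 tilt [ 1.e-03  3.e-04 -1.e+00] q [-0.1    0.034  1.818  0.     1.288 -0.356] F [-0.18  1.03 -0.18]
```

View pics/w4.png

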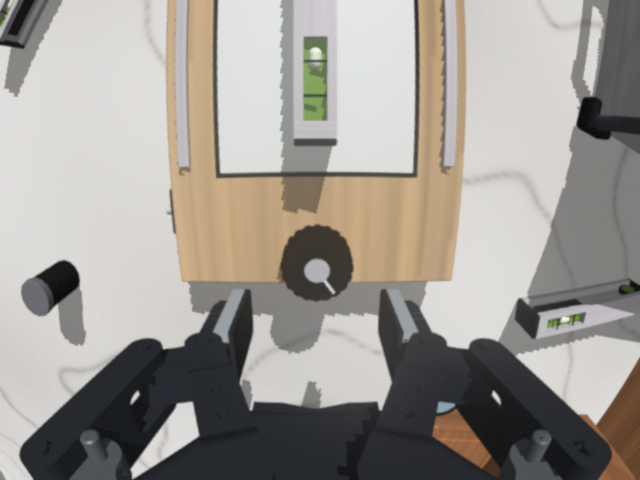

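The bubble is at (315,57), beyond the upper line at row 61; the lower line is at row 95. So the knob end is low, by roughly 11 mm of bubble.

```bash
cat >> h.py <<'E'
def bub(d,uv_top,uv_bot,h=.071):
    """profile between two image points: lines = dark dips, bubble = white (least saturated)"""
    n=200;L=np.linspace(uv_top,uv_bot,n).astype(np.float32)
    f=d["frame"].astype(np.float32);w=fish(d,L,h);s=np.linalg.norm(w-w[0],axis=1)*1000
    o=np.array([L[-1][1]-L[0][1],L[0][0]-L[-1][0]]);o=o/np.linalg.norm(o)
    sm=lambda k:sum(cv2.remap(f,(L[:,0]+j*k*o[0])[None],(L[:,1]+j*k*o[1])[None],cv2.INTER_LINEAR)[0] for j in range(-2,3))/5
    c=sm(2.);sat=c[:,1]-c[:,2];v=c.mean(1)
    for i in range(0,n,4):print(round(s[i],1),int(v[i]),int(sat[i]),end=" | ")
    print()
E
python3 - <<'E'
from h import *
d=np.load("w4.npz");bub(d,[315.5,36],[315.5,122])
E
```

```text
0.0 153 -3 | 1.0 106 5 | 1.9 100 31 | 2.9 99 36 | 3.8 99 36 | 4.8 99 36 | 5.7 120 33 | 6.7 197 22 | 7.6 227 15 | 8.6 221 17 | 9.5 210 19 | 10.4 209 19 | 11.4 209 19 | 12.3 185 18 | 13.3 103 7 | 14.2 140 13 | 15.1 163 16 | 16.1 138 14 | 17.0 121 17 | 17.9 112 33 | 18.8 103 39 | 19.8 98 36 | 20.7 100 39 | 21.6 117 58 | 22.5 128 70 | 23.5 129 71 | 24.4 129 72 | 25.3 129 72 | 26.2 128 71 | 27.1 128 71 | 28.1 128 71 | 29.0 128 71 | 29.9 128 71 | 30.8 117 60 | 31.7 79 12 | 32.6 97 37 | 33.5 125 68 | 34.4 127 71 | 35.4 127 71 | 36.3 126 69 | 37.2 119 62 | 38.1 110 51 | 39.0 109 51 | 39.9 114 57 | 40.8 123 68 | 41.7 126 71 | 42.6 126 70 | 43.5 126 70 | 44.4 132 62 | 45.4 180 11 |
```

send_rows(rows=[[5.4, [0, 0, 4], 0], [5.4, [0, 0, 2.5], 0], [5.4, [0, 0, 0.5], 0], [0, [0, 0, 0], 0], [0, [0, 0, 0], 0], [0, [0, 0, 0], 0], [0, [0, 0, 0], 0]], newtons=40)

```text
t: 10.05
tool_pos: [0.5792, 0.0174, 0.0528]
tool_rot: [1.918, 2.487, 0.005]
contact_force: [5.5, 2.8, -8.4]
opening: 0.0387
grip_force: 43.5
```

send_rows(rows=[[0, [0, 0, 0.1], 5], [0, [0, 0, 0], 9], [0, [0, 0, 0], 9], [0, [0, 0, 0], 9], [0, [0, 0, 0], 9], [0, [0, 0, 0], 9], [0, [0, 0, 0], 9], [0, [0, 0, 0], 9], [0, [0, 0, 0], 9], [0, [0, 0, 0], 0]])

```text
t: 11.3
tool_pos: [0.5841, 0.0154, 0.0533]
tool_rot: [3.046, 0.748, 0.023]
contact_force: [21.0, -4.1, -15.7]
opening: 0.0384
grip_force: 43.0
```

send_rows(rows=[[0, [0, 0, 0], 9], [0, [0, 0, 0], 9], [0, [0, 0, 0], 9], [0, [0, 0, 0], 9], [0, [0, 0, 0], 9], [0, [0, 0, 0], 9], [0, [0, 0, 0], 9], [0, [0, 0, 0], 5], [0, [0, 0, 0], 0], [0, [0, 0, 0], 0]])

```text
t: 12.55
tool_pos: [0.5836, 0.0107, 0.0536]
tool_rot: [2.944, -1.081, 0.026]
contact_force: [14.9, -17.4, -12.4]
opening: 0.0386
grip_force: 43.1
```

```bash
python3 - <<'E'
from h import *
from station import ctrl
o=ctrl.get_obs();todo(o,.5779,.0162,.052,14.7);print(o["wrist_torque"])
E
```

```text
t 12.55 shift [-0.8  -0.05  0.15] yaw -130.32 turn 34.9760468400186 tilt [ 0.0136 -0.0111 -0.9998] q [-0.105  0.123  1.853 -0.011  1.152  2.174] F [ 14.9  -17.44 -12.41]
[-2.76068868 -2.17836451 -0.16023645]
```

Lateral force built up because the grip was about 4 mm off the knob axis; a circle through the TCP positions puts the axis near (0.580, 0.0135). I'll release, then check the bubble and the board.

send_rows(rows=[[5.4, [0, 0, 0], 0], [5.4, [0, 0, 0], 0], [5.4, [0, 0, -3], 0], [5.4, [0, 0, -5], 0], [5.4, [-5.3, -2, 0], 0], [5.4, [-5.3, -2, 0], 0], [5.4, [-5.3, -2, 0], 0], [5.4, [0, 0, 0], 0], [5.4, [0, 0, 0], 0], [5.4, [0, 0, 0], 0]])

```text
t: 13.8
tool_pos: [0.4967, 0.164, 0.1316]
tool_rot: [-2.948, 1.085, -0.001]
contact_force: [0.1, -0.1, -0.2]
opening: 0.0541
grip_force: 0.0
```

send_rows(rows=[[5.4, [0, 0, 0], 0], [5.4, [0, 0, 0], 0], [5.4, [0, 0, 0], 0], [5.4, [0, 0, 0], 0], [5.4, [0, 0, 0], 0], [5.4, [0, 0, 0], 0]])

```text
t: 14.55
tool_pos: [0.4959, 0.1649, 0.1313]
tool_rot: [2.949, -1.082, -0.0]
contact_force: [0.1, 1.4, 0.6]
opening: 0.0542
grip_force: 0.0
```

```bash
python3 - <<'E'
from h import *
from station import ctrl
o=ctrl.get_obs();todo(o,.5803,.0135,.054,14.7)
d=ctrl.get_image("wrist");np.savez("w5.npz",**d);cv2.imwrite("pics/w5.png",d["frame"][...,::-1])
E
```

```text
t 14.55 shift [16.23  6.08  7.73] yaw -130.31 turn 34.98998034164532 tilt [-0.  0. -1.] q [ 0.179 -0.11   1.944  0.     1.308  2.453] F [0.13 1.39 0.61]
```

View pics/w5.png

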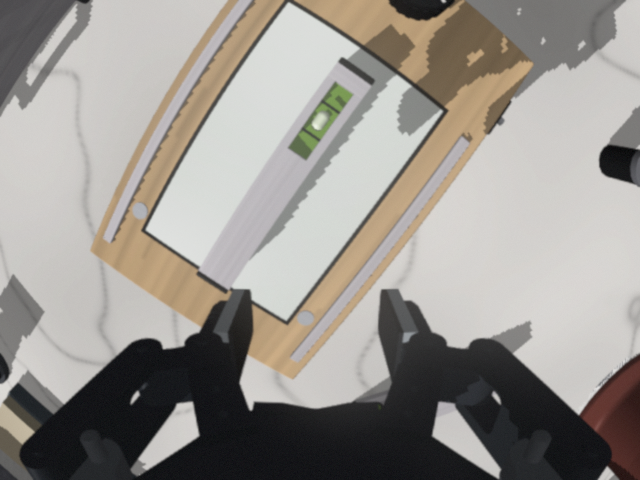

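The bubble is at about (320,120), now close to the middle of the lines. Measuring it.

```bash
python3 - <<'E'
from h import *
d=np.load("w5.npz");bub(d,[295,160],[349,80])
e=fish(d,[[213,281],[357,70]],.076);w=fish(d,[[143,231],[288,322],[288,0],[445,110]],.04)
v=e[0]-e[1];c=w.mean(0);print("level",e.mean(0),np.linalg.norm(v),np.degrees(np.arctan2(v[1],v[0])))
for a,b in((0,2),(1,3)):
    v=w[a]-w[b];print(np.linalg.norm(v),np.degrees(np.arctan2(v[1],v[0])))
print("win",c)
E
```

```text
0.0 184 -3 | 1.1 185 -3 | 2.1 182 -3 | 3.2 145 1 | 4.3 96 25 | 5.3 91 31 | 6.4 91 31 | 7.5 92 31 | 8.5 92 31 | 9.6 93 33 | 10.6 106 49 | 11.7 118 63 | 12.7 120 65 | 13.8 120 65 | 14.9 118 63 | 15.9 92 32 | 17.0 86 24 | 18.0 117 62 | 19.1 121 63 | 20.1 137 38 | 21.2 194 23 | 22.3 201 20 | 23.3 189 20 | 24.4 187 20 | 25.4 188 20 | 26.5 188 20 | 27.5 189 20 | 28.6 179 19 | 29.6 152 18 | 30.7 126 20 | 31.8 106 36 | 32.8 108 52 | 33.9 105 49 | 34.9 76 13 | 36.0 108 52 | 37.1 120 67 | 38.1 120 67 | 39.2 115 61 | 40.2 101 46 | 41.3 102 47 | 42.4 109 56 | 43.4 120 68 | 44.5 120 68 | 45.6 120 69 | 46.6 122 65 | 47.7 155 22 | 48.8 187 -2 | 49.9 189 -3 | 50.9 188 -3 | 52.0 188 -3 | 
level [0.54356593 0.14996181 0.076     ] 0.14512345809913896 104.84561279297154
0.18342927533293615 104.85637266925674
0.1821439479804309 105.20592100794643
win [0.54446765 0.14808437 0.04      ]
```

The bubble is centred to about 0.2 mm and the level is parallel to the board. I'll close the fingers and go over the level's middle to press.

send_rows(rows=[[0, [2.3, -1, 0], 0], [0, [2.2, -1, 0], 0], [0, [0, 0, 0], 0], [0, [0, 0, 0], 0], [0, [0, 0, 2.5], 0], [0, [0, 0, 1.5], 0], [0, [0, 0, 0.5], 0], [0, [0, 0, 0.2], 0], [0, [0, 0, 0], 0]], newtons=20)

```text
t: 15.72
tool_pos: [0.5435, 0.1511, 0.0849]
tool_rot: [-2.949, 1.082, -0.001]
contact_force: [0.4, 0.5, 0.2]
opening: -0.0001
grip_force: 0.0
```

```bash
python3 - <<'E'
from h import *
from station import ctrl
todo(ctrl.get_obs(),.5433,.1508,.076,-130.3)
E
```

```text
t 15.72 shift [0.   0.04 0.89] yaw -130.31 turn -0.011320691051025733 tilt [ 9.e-04  1.e-04 -1.e+00] q [0.139 0.045 1.877 0.    1.219 2.414] F [0.44 0.5  0.2 ]
```

send_rows(rows=[[0, [0, 0, 0.4], 0], [0, [0, 0, 0.2], 0], [0, [0, 0, 0.1], 0], [0, [0, 0, 0.1], 0], [0, [0, 0, 0.1], 0], [0, [0, 0, 0], 0], [0, [0, 0, 0], 0]])

```text
t: 16.6
tool_pos: [0.5434, 0.151, 0.0761]
tool_rot: [-2.949, 1.083, -0.001]
contact_force: [-1.6, -0.9, 4.1]
opening: 0.0
grip_force: 2.7
```

send_rows(rows=[[0, [0, 0, 0.1], 0], [0, [0, 0, 0.05], 0], [0, [0, 0, 0], 0], [0, [0, 0, 0], 0], [0, [0, 0, 0], 0]])

```text
t: 17.23
tool_pos: [0.544, 0.1512, 0.0762]
tool_rot: [-2.949, 1.082, -0.002]
contact_force: [-5.8, -0.7, 12.3]
opening: 0.0001
grip_force: 6.0
```

send_rows(rows=[[0, [-0.06, 0.05, -0.03], 0], [0, [0, 0, 0], 0], [0, [0, 0, 0], 0], [0, [0, 0, 0], 0], [0, [0, 0, 0], 0], [0, [0, 0, 0], 0], [0, [0, 0, 0], 0], [0, [0, 0, 0], 0], [0, [0, 0, 0], 0], [0, [0, 0, 0], 0]])

```text
t: 18.48
tool_pos: [0.5434, 0.151, 0.0761]
tool_rot: [-2.949, 1.082, -0.003]
contact_force: [-2.6, -1.5, 8.7]
opening: -0.0005
grip_force: 4.7
```

send_rows(rows=[[0, [0, 0, 0], 0], [0, [0, 0, 0], 0], [0, [0, 0, 0], 0], [0, [0, 0, 0], 0]])

```text
t: 18.98
tool_pos: [0.5434, 0.151, 0.076]
tool_rot: [-2.949, 1.082, -0.003]
contact_force: [-4.3, -0.4, 8.7]
opening: 0.0002
grip_force: 4.7
```

```bash
python3 - <<'E'
from h import *
from station import ctrl
todo(ctrl.get_obs(),.5433,.1508,.076,-130.3)
d=ctrl.get_image("wrist");np.savez("w6.npz",**d);cv2.imwrite("pics/w6.png",d["frame"][...,::-1])
for i in range(4):ctrl.get_image("side");print(ctrl.get_obs()["contact_force"])
E
```

```text
t 18.98 shift [0.01 0.02 0.  ] yaw -130.31 turn -0.009670982760752622 tilt [ 0.0019 -0.     -1.    ] q [ 0.139  0.055  1.882 -0.     1.202  2.414] F [-4.27 -0.44  8.66]
[-2.91288707 -0.85731854  9.53149624]
[-2.62057044 -0.88174787  8.82923553]
[-2.48726205 -0.1086481   9.33707666]
[-2.724084   -0.60992497 10.14848393]
```

View pics/w6.png

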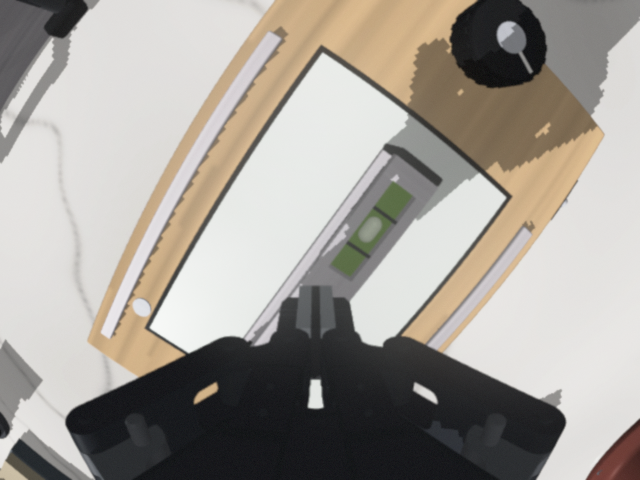

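While pressing, the bubble at (371,230) sits midway between the lines at (358,250) and (385,210). The push is about 9.3 N and the knob is free, so I'm handing in.

```bash
python3 -c "
from station import ctrl
print(ctrl.finish_job())"
```

```text
the job is handed in; nothing more can be done
None
```

The job is handed in: the board is level with the bubble midway between the lines, the knob is free, and the arm is still pressing on the level's bare middle with about 9 to 10 N.

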